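# Find the junction-box lid that rocks and snap it home

## Robot

A 7-joint arm with a two-finger parallel gripper is mounted at the origin on the work surface. World frame = base frame: x ahead of the robot, y to its left, z up, the work surface at z = 0. Lengths are in m, angles in rad, forces in N, time in s.
With the tool pointing down it reaches from about 0.425 to 0.875 m from the base axis. Payload 8.4 kg.
Tool frame: the origin (TCP) lies midway between the tips of the shut fingers; the grasp point (between the pads) lies 19 mm behind it (grasp_offset is the z of the grasp point in the tool frame, in m); z points along the fingers, y is the line along which they close (so a half turn about z gives the same grasp; the last joint's range is limited). The gripper opens to 87 mm and grips with 3 to 60 N. Pads are 19 mm wide; open, the fingers measure 117 mm over their backs; the gripper's body (75 mm by 190 mm) begins 51 mm behind the grasp point.
Start: joints at [-0.099, 0.333, 0.04, 1.465, -0.013, 1.343, -0.059], TCP at [0.65, -0, 0.223] pointing down, gripper open.
Joint ranges: [-2.58, 2.58], [-0.38, 2.09], [-1.3, 1.39], [0.25, 2.4], [-1.5, 4.64], [0.08, 2.09], [-2.65, 2.65]. Speed limits (rad/s): [2.22, 2.22, 2.79, 2.79, 3.14, 3.14, 3.14].

## Interface

Orientations are given as a 3x3 rotation matrix whose columns are the frame's x, y, z axes.
In Python, from station import get_state, capture, close_job, grasp_offset gives the robot as it stands.
- The arm moves only by the shell command python3 -m jog 'ROWS'. ROWS is JSON, a list of rows, each a list of 3 entries, a list of its own where there are three numbers: the shift along the tool's x, y, z in m, then the turn about the tool's z in degrees, then the gripper command: -1 is shut, 1 is fully open, values between are in proportion. A call has 1 to 20 rows; each row shifts and turns the commanded pose from where the row before left it, along the tool's axes as they then stand; what a row does not reach is not made up. A row lasts 1/8 s, in which the tool goes at most 62.5 mm and 10.7 degrees, less where a joint would pass 70% of its speed; a pose out of reach is approached as far as the arm can. A call is refused whole if a number of a shift passes 0.0625 or a number of a turn 10.7, either way. A call with a gripper value outside its range is refused whole. The fingers move at their own pace and stop on an object; the grip force is fixed at half the most. Time passes only in rows, so rows that do not move let the fingers close. It gives the time, the measured TCP pose, the force, the opening and the grip force at its end, in the units of the state.
- get_state(): the state, without advancing time (a new reading comes with each control period).
- capture(name): name is "scene" or "side" or "wrist"; returns a dict with "image" (400x640x3 uint8, blue, green, red), "range_z" (400x640 float32, m along the optical axis (not along the pixel's ray), 0 where there is no reading), "camera_matrix" (3x3 intrinsics, pixels), "rvec" (rotation vector, rad) and "tvec" (3), from world to camera coordinates, as OpenCV has them. Camera axes: x right, y down, z forward; pixel columns grow to the right and rows downward; lengths in m; the calibration is good to about 2 mm. A picture is of the moment at which its call begins.
- close_job(): hands the job in; it is judged then, once.
The state is a dict: "time_s": time; "q": joint angles; "qvel": joint speeds; "tau": joint torques, N m; "ee_pos": TCP position; "ee_rot": TCP orientation; "force": force on the tool from outside, world axes, zero at the start; "ft_torque": the same for the moment, N m; "width": finger opening in m; "grip_force": force on a finger pad.
Only numpy, scipy, OpenCV 4.12 (cv2) and the standard library are available. Lean on these libraries where they do the work, as an engineer would, in place of code of your own. Each camera call takes 0.05 s, during which the arm holds its last target. There are 200 camera calls.

## Task

One of the four push-on lids on this row of junction boxes has not been clipped in: it looks like the others but rocks when you press its corners. Feel for it by pressing the lids with the fingertips, then snap the loose lid home by pressing it at its corners, one after another and not in the middle, until all four are in and it sits level and no longer gives. Use finger pressure only, without blows or great force, lift or prise off no lid, and leave the other things where they are.

Things in the scene. Friction and masses are not known exactly. Their poses are not given: they have to be found in the camera images.
- backboard: plywood board lying on the table, fixed, 240 x 660 x 15 mm (its x, y, z), origin under its centre; its y axis runs along the row of four junction boxes. The boxes, all fixed, stand in line at y = -202.5, -67.5, 67.5 and 202.5 mm of the board, x = 0, squared to it, joined by 20 mm grey conduit that is lower than the lids.
- lid_1: grey push-on lid, one of four identical ones (square cap, 92 x 92 mm, 60 g), each over a box; which name is at which box varies. Origin: centre of the underside of its top plate, z up, at the start 65 mm over the table for all; its flat upper face is 4 mm above the origin. A skirt reaches 14 mm down around the box with 2 mm of play. Lid and box are squared to the board.
- lid_2: push-on lid, the same as lid_1. Four lugs under each lid, below the moulded rings at (+-29, +-27) mm of its x and y, snap past spring clips in the box. A lid that is home rests on the rim of its box and does not give. The loose one rests on top of its clips, 7 mm short of home, but looks alike because its box is 7 mm shallower.
- lid_3: push-on lid, the same as lid_1. Pressed over one lug, the loose lid first gives springily by about 1 mm; at 6 to 11 N the lug snaps through and the lid stays tipped: that corner about 5 mm lower, the opposite one 5 mm higher. Pressing the others in the same way, the raised one first, snaps in the rest (the last corners may take two lugs at once, up to 18 N); in the middle it takes over 28 N.
- lid_4: push-on lid, the same as lid_1. Once home, the loose lid is level, with its origin 58 mm over the table, 7 mm lower than the other lids, and it no longer gives. The lids that are home already stay at 65 mm.
- screwdriver: bystander: screwdriver with a red handle, 190 mm long, lying on the front of the board
- coupling: bystander: grey conduit coupling, a tube 27 mm across and 45 mm tall, standing on the back of the board
- gland: bystander: black cable gland, 30 mm across and 36 mm tall, standing on the front of the board
- tape_measure: bystander: yellow and black tape measure, 72 x 38 x 70 mm, standing on the table to the right
- solvent_can: bystander: round can, 66 mm across, 110 mm tall, standing on the table to the left
- marker: bystander: white marker pen with a black cap, 16 mm thick, 105 mm long, lying on the back of the board
Things that resemble listed ones, but are neither listed nor needed, are in the scene too. What is shaped like the lid_2 but black or orange is not meant.

How it is judged:
On the way:
1. the loose lid, pressed at a corner or one side, has tipped, with that corner snapped in (tilt over 0.04 rad for 0.1 s) (angle between any of lid_1, lid_2, lid_3, lid_4's own z axis and vertical above 0.04 rad), for 0.1 s.
At the end, for the whole second after the job is handed in: One lid has gone down from its clips onto the rim of its box (origin no more than 1.5 mm above 58 mm over the table); all four lids are level within 0.03 rad, none stands more than 1.5 mm higher than at the start, and all are at rest (height (world z) of any of lid_1, lid_2, lid_3, lid_4 below 0.05949 m and angle between each of lid_1, lid_2, lid_3, lid_4's own z axis and vertical below 0.03 rad and height (world z) of each of lid_1, lid_2, lid_3, lid_4 below 0.0665 m and linear speed of each of lid_1, lid_2, lid_3, lid_4 below 0.01 m/s); the robot touches nothing.
It fails at once if a lid is lifted, prised off or knocked from its box (height (world z) of any of lid_1, lid_2, lid_3, lid_4 above 0.073 m or angle between any of lid_1, lid_2, lid_3, lid_4's own z axis and vertical above 0.4 rad or distance of any of lid_1, lid_2, lid_3, lid_4 from where it was at the start of the episode above 0.02 m).
It fails at once if a lid is pressed or struck with more than 120 N (contact force between any of the arm, the fingers and lid_1 above 120 N or contact force between any of the arm, the fingers and lid_2 above 120 N or contact force between any of the arm, the fingers and lid_3 above 120 N or contact force between any of the arm, the fingers and lid_4 above 120 N).
It fails at once if a bystander is moved by more than 20 mm (distance of any of screwdriver, coupling, gland, tape_measure, solvent_can, marker from where it was at the start of the episode above 0.02 m).
It also fails if it takes over 51 s, if anything falls off the work surface, if the arm or the gripper's body presses on something with over 40 N, if the wrist force passes 120 N, or if a joint passes its speed limit or range.

## Working session

There is one attempt and no reset: what is moved stays moved. The work goes in short steps, Python scripts to look and compute and a shell command to move; the robot and the scene stay as the last step left them, time stands still between calls to the robot, and variables do not carry over. Pictures are saved under pics/ and viewed, at most 10 in all, crops included, and the job is handed in when it is done.

```bash
mkdir -p pics; ls
python3 - <<'E'
from station import *
import cv2,numpy as np
s=get_state();print(s['time_s'],s['ee_pos'],np.round(s['ee_rot'],3),s['force'],s['width'],grasp_offset)
for n in('scene','side'):
    c=capture(n);cv2.imwrite(f'pics/{n}0.png',c['image']);np.savez(f'{n}0.npz',**c);print(n,c['rvec'],c['tvec'])
E
```

```text
pics
0.0 [ 6.49534969e-01 -1.14858519e-05  2.21648379e-01] [[-0.     1.    -0.002]
 [ 1.     0.    -0.   ]
 [-0.    -0.002 -1.   ]] [-0.22389138  0.33737913 -0.79496547] 0.08642684723618817 -0.0187
scene [ 1.74256555  1.87487618 -0.70098584] [ 0.04974629 -0.32075547  1.69400165]
side [ 0.65093804 -2.69522636  1.06688793] [0.43764465 0.21941154 1.15031248]
```

View pics/scene0.png

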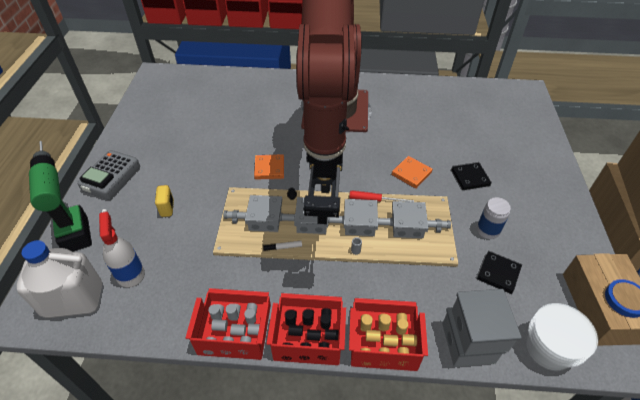

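View pics/side0.png

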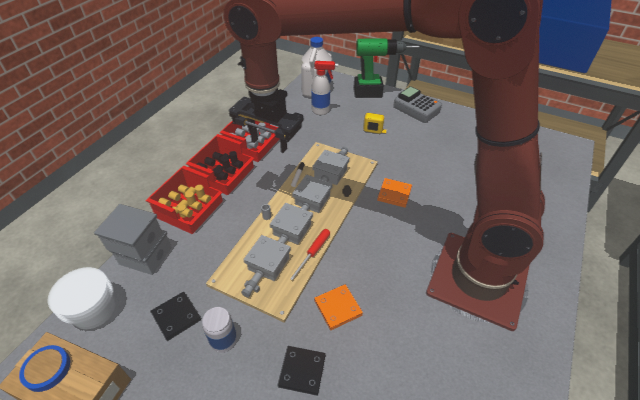

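The scene view shows the row of four grey lids at about (263,212), (311,220, under the gripper), (361,217) and (409,218). Lookalikes are the orange covers at (269,166) and (412,171), the black covers at (471,175) and (499,271), and the grey box at (485,320). I choose the four grey ones on the plywood. The side view shows the same row from (332,165) to (267,257).

```bash
cat > h.py <<'E'
import cv2,numpy as np
def cloud(c):
    R=cv2.Rodrigues(c['rvec'])[0];K=c['camera_matrix'];z=c['range_z'].astype(float)
    v,u=np.mgrid[:z.shape[0],:z.shape[1]]
    p=np.stack([(u-K[0,2])/K[0,0]*z,(v-K[1,2])/K[1,1]*z,z],-1)
    P=(p-c['tvec'].ravel())@R
    P[z<=0]=np.nan
    return P
E
python3 - <<'E'
import cv2,numpy as np
from h import cloud
for n in('scene','side'):
    c=dict(np.load(f'{n}0.npz'));P=cloud(c);im=c['image'].astype(int)
    sat=im.max(2)-im.min(2)
    m=(abs(P[...,2]-.069)<.006)&(sat<30)&(P[...,0]>.4)&(P[...,0]<.85)&(abs(P[...,1])<.42)
    k,l,st,ce=cv2.connectedComponentsWithStats(m.astype(np.uint8))
    for i in range(1,k):
        if st[i,4]<150: continue
        q=P[l==i];r=cv2.minAreaRect((q[:,:2]*1000).astype(np.float32))
        print(n,ce[i].round(),st[i,4],'med z',np.median(q[:,2]).round(4),'rect',np.round(r[0],1),np.round(r[1],1),round(r[2],1))
    # board: wood colour
    h=cv2.cvtColor(c['image'],cv2.COLOR_BGR2HSV)
    w=(abs(P[...,2]-.015)<.006)&(sat>35)&(P[...,0]>.4)&(P[...,0]<.95)&(abs(P[...,1])<.45)&(h[...,0]<30)
    k,l,st,ce=cv2.connectedComponentsWithStats(w.astype(np.uint8));i=1+np.argmax(st[1:,4])
    q=P[l==i];print('board',cv2.minAreaRect((q[:,:2]*1000).astype(np.float32)))
    o=(P[...,2]>.02)&(P[...,2]<.3)&(P[...,0]>.4)&(P[...,0]<.9)&(abs(P[...,1])<.42)&(P[...,2]>.0)
c=dict(np.load('side0.npz'));cv2.imwrite('pics/crop1.png',cv2.resize(c['image'][130:320,200:390],None,fx=3,fy=3))
E
```

```text
scene [263. 208.] 878 med z 0.0691 rect [ 537.4 -174.2] [95.3 92.7] 1.1
scene [303. 214.] 328 med z 0.069 rect [535.7 -54.8] [94.5 63.2] 2.8
scene [361. 213.] 889 med z 0.0691 rect [532.2  95.4] [92.  95.8] 89.9
scene [410. 215.] 900 med z 0.0693 rect [528.8 230.7] [100.6  92.2] 1.3
board ((587.734619140625, 29.411163330078125), (136.67518615722656, 659.886962890625), 1.1235196590423584)
side [331. 162.] 556 med z 0.068 rect [ 535.7 -171.8] [90.7 95.4] 1.7
side [312. 189.] 672 med z 0.068 rect [534.6 -37.5] [93.1 96.8] 1.2
side [291. 219.] 809 med z 0.0681 rect [530.8  97.8] [92.4 95.2] 1.6
side [267. 253.] 993 med z 0.0682 rect [529.  232.5] [92.7 94.9] 0.9
board ((533.5125732421875, 28.865386962890625), (241.94342041015625, 664.0964965820312), 0.9889854192733765)
```

View pics/crop1.png

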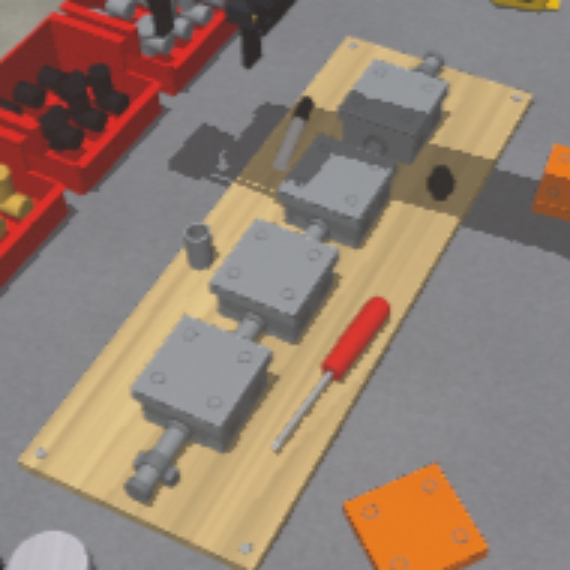

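The crop shows the four grey lids, all level, with four rings each. They match the measured 92–95 mm squares at z ≈ 0.069, 135 mm apart. Centres (x,y, mm) are A (536.5,-173), B (534.5,-38), C (531.5,97) and D (529,232). Row yaw is about +1.1°. I'll shut the gripper and start with lid B's +x+y lug.

```bash
python3 -m jog '[[[-0.01,-0.045,0.0],1,-1],[[0,-0.042,0.04],0,-1],[[0,0,0.05],0,-1],[[0,0,0.04],0,-1],[[0,0,0.012],0,-1],[[0,0,0],0,-1],[[0,0,0],0,-1]]'; python3 -c "
from station import *
import numpy as np
s=get_state();print(np.round(s['ee_rot'],3),s['width'])"
```

```text
time_s: 0.98
ee_pos: [0.5642, -0.0092, 0.0822]
ee_rot: [[0.018, 1.0, 0.002], [1.0, -0.018, 0.0], [0.0, 0.002, -1.0]]
force: [0.3, 0.4, 0.2]
width: 0.025
grip_force: 0.0
[[ 0.018  1.     0.002]
 [ 1.    -0.018  0.   ]
 [ 0.     0.002 -1.   ]] 0.02502156509638848
```

```bash
python3 -m jog '[[[0,0,0.004],-2,-1],[[0,0,0.003],0,-1],[[0,0,0.002],0,-1],[[0,0,0],0,-1]]'
```

```text
time_s: 1.48
ee_pos: [0.5629, -0.0092, 0.0714]
ee_rot: [[-0.017, 1.0, -0.0], [1.0, 0.017, 0.0], [0.0, -0.0, -1.0]]
force: [0.3, 0.2, -0.1]
width: 0.0007
grip_force: 0.0
```

```bash
python3 -m jog '[[[0,0,0.001],0,-1],[[0,0,0.001],0,-1],[[0,0,0],0,-1]]'
```

```text
time_s: 1.85
ee_pos: [0.563, -0.0093, 0.0695]
ee_rot: [[-0.017, 1.0, -0.0], [1.0, 0.017, 0.0], [0.0, -0.0, -1.0]]
force: [0.2, 0.1, 0.4]
width: 0.0005
grip_force: 0.0
```

```bash
python3 -m jog '[[[0,0,0.001],0,-1],[[0,0,0],0,-1]]'
```

```text
time_s: 2.1
ee_pos: [0.5632, -0.0092, 0.0688]
ee_rot: [[-0.017, 1.0, 0.0], [1.0, 0.017, 0.0], [0.0, 0.0, -1.0]]
force: [-0.1, -0.4, 2.0]
width: 0.0003
grip_force: 1.4
```

```bash
python3 -m jog '[[[0,0,0.001],0,-1],[[0,0,0],0,-1]]'
```

```text
time_s: 2.35
ee_pos: [0.5634, -0.0092, 0.0679]
ee_rot: [[-0.018, 1.0, 0.001], [1.0, 0.018, 0.0], [0.0, 0.001, -1.0]]
force: [0.7, 0.7, 3.9]
width: 0.001
grip_force: 2.1
```

```bash
python3 -m jog '[[[0,0,0.001],0,-1],[[0,0,0],0,-1]]'
```

```text
time_s: 2.6
ee_pos: [0.5632, -0.0092, 0.0666]
ee_rot: [[-0.017, 1.0, 0.0], [1.0, 0.017, 0.0], [0.0, 0.0, -1.0]]
force: [0.7, 0.1, 2.9]
width: 0.0005
grip_force: 1.2
```

The lid gives, so B looks like the loose one. I'll keep pressing gently.

```bash
python3 -m jog '[[[0,0,0.001],0,-1],[[0,0,0.001],0,-1],[[0,0,0],0,-1]]'
```

```text
time_s: 2.98
ee_pos: [0.563, -0.0093, 0.0648]
ee_rot: [[-0.017, 1.0, 0.0], [1.0, 0.017, 0.0], [0.0, 0.0, -1.0]]
force: [-1.3, 0.8, 4.4]
width: 0.0007
grip_force: 2.8
```

```bash
python3 -m jog '[[[0,0,0.001],0,-1],[[0,0,0.001],0,-1],[[0,0,0],0,-1]]'
python3 - <<'E'
from station import *
import cv2,numpy as np
c=capture('side');cv2.imwrite('pics/s2.png',cv2.resize(c['image'][130:250,250:390],None,fx=4,fy=4))
E
```

```text
time_s: 3.35
ee_pos: [0.564, -0.0092, 0.0641]
ee_rot: [[-0.017, 1.0, 0.002], [1.0, 0.017, 0.0], [0.0, 0.002, -1.0]]
force: [-1.6, 0.6, 14.0]
width: 0.0005
grip_force: 6.9
```

View pics/s2.png

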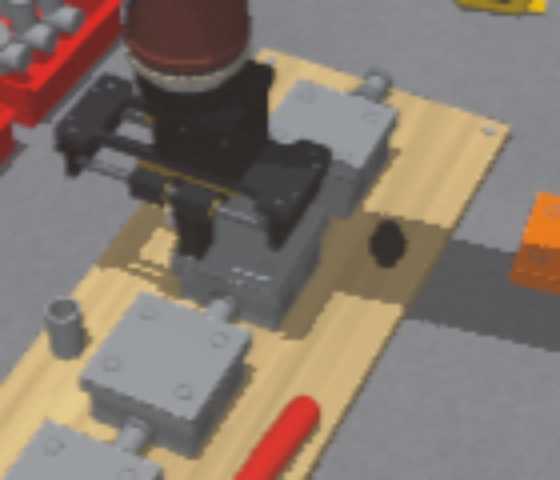

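The picture shows the fingers on lid B's corner away from the robot. It stopped 5 mm down at 14 N, so that lug is in. Next I'll back off and go to the raised diagonal corner.

```bash
python3 -m jog '[[[0,0,-0.03],0,-1],[[-0.027,-0.029,0],0,-1],[[-0.027,-0.029,0],0,-1],[[0,0,0.015],0,-1],[[0,0,0],0,-1],[[0,0,0],0,-1]]'
python3 - <<'E'
from station import *
import numpy as np
from h import cloud
c=capture('side');P=cloud(c);im=c['image'].astype(int)
m=(abs(P[...,2]-.068)<.007)&(np.ptp(im,axis=2)<30)&(abs(P[...,0]-.5345)<.044)&(abs(P[...,1]+.038)<.044)
q=P[m];A=np.c_[q[:,:2]-[.5345,-.038],np.ones(len(q))]
for _ in range(3):
    s,*_=np.linalg.lstsq(A,q[:,2],rcond=None);r=abs(A@s-q[:,2]);k=r<.002;A,q=A[k],q[k]
print(len(q),s)
E
```

```text
time_s: 4.15
ee_pos: [0.5064, -0.0634, 0.0774]
ee_rot: [[-0.019, 1.0, -0.0], [1.0, 0.019, 0.0], [0.0, -0.0, -1.0]]
force: [-0.3, -0.0, -0.1]
width: 0.0002
grip_force: 0.0
367 [-0.07711428 -0.08119733  0.0682235 ]
```

The lid is tipped by about 0.11 rad, as intended. Now I'll press the raised corner.

```bash
python3 -m jog '[[[0,0,0.002],0,-1],[[0,0,0.002],0,-1],[[0,0,0.001],0,-1],[[0,0,0.001],0,-1],[[0,0,0.001],0,-1],[[0,0,0.001],0,-1],[[0,0,0],0,-1]]'
```

```text
time_s: 5.08
ee_pos: [0.5059, -0.0643, 0.0694]
ee_rot: [[-0.017, 1.0, -0.0], [1.0, 0.017, 0.0], [0.0, -0.0, -1.0]]
force: [0.0, -0.6, 2.9]
width: 0.0006
grip_force: 1.1
```

```bash
python3 -m jog '[[[0,0,0.001],0,-1],[[0,0,0.001],0,-1],[[0,0,0],0,-1]]'
```

```text
time_s: 5.45
ee_pos: [0.5061, -0.0643, 0.0679]
ee_rot: [[-0.017, 1.0, 0.0], [1.0, 0.017, -0.0], [-0.0, 0.0, -1.0]]
force: [-2.2, -0.8, 5.9]
width: 0.0004
grip_force: 2.9
```

```bash
python3 -m jog '[[[0,0,0.001],0,-1],[[0,0,0.001],0,-1],[[0,0,0],0,-1]]'
```

```text
time_s: 5.82
ee_pos: [0.5055, -0.0641, 0.0651]
ee_rot: [[-0.018, 1.0, -0.001], [1.0, 0.018, 0.0], [0.0, -0.001, -1.0]]
force: [-0.3, -0.6, 1.0]
width: 0.0007
grip_force: 0.0
```

```bash
python3 -m jog '[[[0,0,0.001],0,-1],[[0,0,0.001],0,-1],[[0,0,0],0,-1]]'
```

```text
time_s: 6.2
ee_pos: [0.5058, -0.0642, 0.0634]
ee_rot: [[-0.017, 1.0, -0.0], [1.0, 0.017, 0.0], [0.0, -0.0, -1.0]]
force: [0.9, -0.3, 0.7]
width: 0.0005
grip_force: 0.0
```

```bash
python3 -m jog '[[[0,0,0.001],0,-1],[[0,0,0],0,-1]]'
```

```text
time_s: 6.45
ee_pos: [0.5059, -0.0643, 0.0625]
ee_rot: [[-0.017, 1.0, -0.0], [1.0, 0.017, -0.0], [-0.0, -0.0, -1.0]]
force: [0.1, 0.1, 0.5]
width: 0.0004
grip_force: 0.0
```

Snapped through, and the force is now near zero. I'll lift and measure the plane.

```bash
python3 -m jog '[[[0,0,-0.03],0,-1],[[0,0.03,0],0,-1],[[0,0.028,-0.015],0,-1],[[0,0,0],0,-1],[[0,0,0],0,-1]]'
cat > plane.py <<'E'
from station import *
import numpy as np
from h import cloud
for n in('side','scene'):
    c=capture(n);P=cloud(c);im=c['image'].astype(int)
    m=(abs(P[...,2]-.066)<.009)&(np.ptp(im,axis=2)<30)&(abs(P[...,0]-.5345)<.044)&(abs(P[...,1]+.038)<.044)
    q=P[m];A=np.c_[q[:,:2]-[.5345,-.038],np.ones(len(q))]
    for _ in range(4):
        s,*_=np.linalg.lstsq(A,q[:,2],rcond=None);r=abs(A@s-q[:,2]);k=r<.002;A,q=A[k],q[k]
    print(n,len(q),s.round(4),'corners ++ +- -+ --',[round(float(s@[a,b,1]),4) for a in(.029,-.029) for b in(.027,-.027)])
E
python3 plane.py
```

```text
time_s: 7.08
ee_pos: [0.5631, -0.0633, 0.107]
ee_rot: [[-0.017, 1.0, -0.001], [1.0, 0.017, -0.0], [-0.0, -0.001, -1.0]]
force: [-1.2, 0.7, 0.3]
width: 0.0005
grip_force: 0.0
side 405 [-0.0016  0.0037  0.0614] corners ++ +- -+ -- [0.0614, 0.0612, 0.0615, 0.0613]
scene 330 [-0.0029  0.0063  0.0622] corners ++ +- -+ -- [0.0622, 0.0619, 0.0624, 0.0621]
```

The lid already looks level and 7 mm down. I'll check the remaining two corners by pressing them, starting with +x−y, where the tool is now.

```bash
python3 -m jog '[[[0,0,0.025],0,-1],[[0,0,0.015],0,-1],[[0,0,0.003],0,-1],[[0,0,0.001],0,-1],[[0,0,0.001],0,-1],[[0,0,0.001],0,-1],[[0,0,0],0,-1]]'
```

```text
time_s: 8.05
ee_pos: [0.5647, -0.0633, 0.0625]
ee_rot: [[-0.017, 1.0, 0.002], [1.0, 0.017, -0.0], [-0.0, 0.002, -1.0]]
force: [-0.6, -0.3, 5.2]
width: 0.0005
grip_force: 2.5
```

```bash
python3 -m jog '[[[0,0,0.001],0,-1],[[0,0,0],0,-1]]'
```

```text
time_s: 8.3
ee_pos: [0.5653, -0.0633, 0.0624]
ee_rot: [[-0.017, 1.0, 0.003], [1.0, 0.017, -0.0], [-0.0, 0.003, -1.0]]
force: [-1.9, 0.4, 12.4]
width: 0.0003
grip_force: 6.5
```

```bash
python3 -m jog '[[[0,0,0.001],0,-1],[[0,0,0],0,-1]]'; python3 -m jog '[[[0,0,-0.023],0,-1],[[0.027,-0.029,0],0,-1],[[0.027,-0.029,0],0,-1],[[0,0,0.017],0,-1],[[0,0,0.003],0,-1],[[0,0,0.001],0,-1],[[0,0,0],0,-1]]'
```

```text
time_s: 8.55
ee_pos: [0.5655, -0.0633, 0.0623]
ee_rot: [[-0.017, 1.0, 0.004], [1.0, 0.017, 0.0], [-0.0, 0.004, -1.0]]
force: [-4.6, 0.6, 21.0]
width: 0.0004
grip_force: 10.6
time_s: 9.43
ee_pos: [0.5062, -0.0109, 0.0624]
ee_rot: [[-0.016, 1.0, 0.001], [1.0, 0.016, 0.0], [0.0, 0.001, -1.0]]
force: [-2.9, 1.3, 8.7]
width: -0.0001
grip_force: 4.7
```

```bash
python3 -m jog '[[[0,0,0.001],0,-1],[[0,0,0.001],0,-1],[[0,0,0],0,-1]]'
```

```text
time_s: 9.8
ee_pos: [0.5072, -0.0109, 0.0623]
ee_rot: [[-0.016, 1.0, 0.003], [1.0, 0.016, 0.0], [0.0, 0.003, -1.0]]
force: [-7.5, -0.1, 27.3]
width: 0.0001
grip_force: 13.5
```

Neither corner gives, at 21 N and 27 N. I'll retract, check and hand in.

```bash
python3 -m jog '[[[0,0,-0.03],0,-1],[[0,0.03,-0.05],0,-1],[[0,0.06,-0.05],0,-1],[[0,0.05,0],0,-1],[[0,0,0],0,-1],[[0,0,0],0,-1],[[0,0,0],0,-1]]'; python3 plane.py
python3 - <<'E'
from station import *
import cv2
cv2.imwrite('pics/s3.png',capture('side')['image'][100:340,180:420])
E
```

```text
time_s: 10.68
ee_pos: [0.6322, -0.0086, 0.1795]
ee_rot: [[-0.017, 1.0, -0.001], [1.0, 0.017, -0.0], [-0.0, -0.001, -1.0]]
force: [-0.4, -0.3, -0.1]
width: 0.0005
grip_force: 0.0
side 405 [0.002  0.0016 0.0614] corners ++ +- -+ -- [0.0615, 0.0614, 0.0614, 0.0613]
scene 118 [ 0.0139 -0.0242  0.0614] corners ++ +- -+ -- [0.0611, 0.0624, 0.0603, 0.0616]
```

View pics/s3.png

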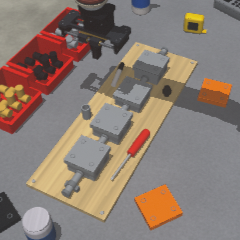

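The picture shows lid B, second from the far end at about (132,95), seated level and lower than the others. The bystanders in view are undisturbed and the arm is clear.

```bash
python3 -c "
from station import *
print(close_job())"
```

```text
the job is handed in; nothing more can be done
None
```

The loose lid (second from the robot's right, near y = −38 mm) was tipped and snapped home by pressing its corners; it now sits level about 7 mm lower and does not give, and I have handed the job in (no verdict was returned).

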